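# Find the loose foot bolt of the polishing spindle and hold its keeper open

### The arm

A 6-joint arm with a two-finger parallel gripper is mounted at the origin on a cart in front of the work surface, level with it; the furniture and walls round the work are solid. World frame = base frame: x ahead of the robot, y to its left, z up, the work surface at z = 0. Lengths are in m, angles in rad, forces in N, time in s.
With the tool pointing down it reaches from about 0.35 to 0.85 m from the base axis. Payload 8.1 kg.
Tool frame: the origin (TCP) lies at the very end of the fingers, on their centre line; the grasp point (between the pads) lies 19 mm behind it; z points along the fingers, y is the line along which they close (so a half turn about z gives the same grasp; the last joint's range is limited). The gripper opens to 93 mm and grips with 3 to 60 N. Pads are 15 mm wide; open, the fingers measure 128 mm over their backs; the gripper's body (75 mm by 188 mm) begins 65 mm behind the grasp point.
Start: joints at [-1.417, 0.13, 1.488, -0, 1.523, -0.085], TCP at [0.142, -0.583, 0.219] pointing down, gripper open.
Joint ranges: [-2.96, 2.96], [-0.89, 2.26], [0.02, 2.5], [-1.34, 4.48], [0, 2.73], [-2.66, 2.66]. Speed limits (rad/s): [2.39, 2.39, 2.79, 3.14, 3.14, 3.14].

### API

Orientations are given as a rotation vector (axis times angle).
In Python, from plant import robot gives the robot as it stands. The module is installed in compiled form; this text tells all that it offers.
- The arm moves only by the tool play_rows, never from a script. Its argument "increments" is text: rows parted by semicolons, each of 5 numbers parted by spaces: the shift along the tool's x, y, z in mm, then the turn about the tool's z in degrees, then the closure, from -1 (fully open) to 1 (shut). In form: dx dy dz yaw claw; .... A call has 1 to 20 rows; each row is the pose to reach, as a shift and turn from the pose commanded when the call began, along the tool's axes at that moment; what a row does not reach only later rows make up. A row lasts 1/10 s, in which the tool goes at most 50 mm and 8.59 degrees, less where a joint would pass 70% of its speed; a pose out of reach is approached as far as the arm can. A call with a gripper value outside its range is refused whole. The fingers move at their own pace and stop on an object; "force" is the grip in N (left out, the last holds). Time passes only in rows, so rows that repeat a pose let the fingers close. It gives the time, the measured TCP pose, the force, the opening and the grip force at its end, in the units of the state.
- robot.read_state(): the state, without advancing time (a new reading comes with each control period).
- robot.read_camera(name): name is "scene" or "top" or "wrist"; returns the picture (420x560x3 uint8, blue, green, red); there is no depth.
- robot.calibration(name): a dict with "vertical_fov" (degrees; the focal length in pixels is half the picture's height over the tangent of half this angle, whatever the lens; pixels are square), "cx", "cy" (the principal point, pixels), "rvec" (rotation vector, rad) and "tvec" (3), from world to camera coordinates, as OpenCV has them. Camera axes: x right, y down, z forward; pixel columns grow to the right and rows downward; lengths in m; the calibration is good to about 2 mm. The wrist camera is an equidistant fisheye: a pixel r from the principal point sees the ray r / f radians off the axis. A picture is of the moment at which its call begins: read the wrist's pose just before it. calibration takes no time and is no camera call; for the wrist camera it gives the pose at the moment of the call.
- robot.close_job(): hands the job in; it is judged then, once.
Trained networks look in the newest picture that a camera, given by its name, has taken for a name from the list of things; names that differ only in an ending like _2 or _b are one class to them, and where a whole thing is asked for, a point or a joint stands for the part that bears it (a point fixed in the world has none). Each returns a list of dicts, best first, with "conf" (0 to 1); they miss things now and then, are a little off and sometimes report something else, mostly with a low value. They report only what shows in the picture. A call takes as long as a camera call.
- robot.recognise(camera, query): "centre" ([x, y, z] in m, in world coordinates, good to about 4 mm: the middle of the surface that is visible of it).
- robot.regions_of(camera, query): "pixels" (420x560 bool, what is visible of it).
- robot.landmark_of(camera, query): "centre" ([x, y, z] in m, in world coordinates, good to about 4 mm: a listed point, or the origin of a listed thing).
The state is a dict: "t": time; "q": joint angles; "dq": joint speeds; "joint_torque": joint torques, N m; "tool_pos": TCP position; "orientation": TCP orientation; "force": force on the tool from outside, world axes, zero at the start; "wrist_torque": the same for the moment, N m; "opening": finger opening in m; "gripper_force": force on a finger pad.
Only numpy, scipy, OpenCV 4.12 (cv2) and the standard library are available. Lean on these libraries where they do the work, as an engineer would, in place of code of your own. Each camera call takes 0.05 s, during which the arm holds its last target. There are 200 camera calls.

### The job

The polishing spindle has been unplugged for a bolt check: press its spring pedal right down to the stop for a moment and let it up again, to prove that the machine is dead. Then tap the heads of the three foot bolts one after the other, from left to right, to find the one that is loose and gives under the tap. Take the keeper over that bolt by its red tab, lift it at least 45 degrees against its spring, and finish while holding it there with the gripper so that the bolt can be tightened; leave the other two keepers shut and the things on the bench where they are.

Things in the scene. Friction and masses are not known exactly. Their poses are not given: they have to be found in the camera images.
- spindle_unit: grey-green polishing spindle, fixed; base 150 x 291 mm. Origin on the bench under it; x from its front edge (x = -75 mm, facing the robot) to the motor (from x = 6 mm back, 100 mm high), y to the left. Round it, in the world: a lamp post at x 0.535, y 0.265, 0.6 m tall (pass it on the robot's side) and a board along the bench front, x 0.36 to 0.383, 0.2 m tall where y = 0, 0.14 m at y = -0.35
- pedal_tread (a point): middle of the top of the black ribbed tread of the spring start pedal, at the right end of the base (52 mm wide along the unit's y, 72 mm long). It is hinged along the unit's y axis 70 mm behind this point; the tread rises 0.25 rad towards the robot when up. Going down to its stop lowers this point by about 15 mm; the push needed here grows from about 2 N to 9 N, then the stop is hard
- pedal (a joint): angle of the pedal, rad: 0 up, 0.22 down on its stop; a spring brings it back up
- place_left (a point): the left bolt place as the robot sees it: on the top face of the motor foot, at the axis of the bolt there. The flat top of the bolt head stands 16 mm above this point and 8 mm above the keeper's ring round it; the hex head is 19 mm across flats. The places lie 75 mm apart along the unit's y
- tab_left (a point): centre of the upright red tab on the keeper of the left bolt: 16 mm wide along the unit's y, 9 mm thick, 22 mm high (11 mm above and below this point). Free on both sides; with the keeper shut it stands 42 mm in front of the bolt (towards the robot), its centre 23 mm above the motor foot; it turns with the keeper
- keeper_left (a joint): angle of the left keeper, a steel hex ring lying over the bolt head: 0 shut, 1.3 rad fully open, the tab going up and then back. Its hinge axis runs along the unit's y, 32 mm behind the bolt, 74 mm behind the tab and 6.5 mm above the motor foot. A spring shuts it: about 0.8 N at the tab when shut, 2 N at 0.9 rad; let go, it falls shut
- place_mid (a point): the middle bolt place as the robot sees it: on the top face of the motor foot, at the axis of the bolt there. The flat top of the bolt head stands 16 mm above this point and 8 mm above the keeper's ring round it; the hex head is 19 mm across flats. The places lie 75 mm apart along the unit's y
- tab_mid (a point): centre of the upright red tab on the keeper of the middle bolt: 16 mm wide along the unit's y, 9 mm thick, 22 mm high (11 mm above and below this point). Free on both sides; with the keeper shut it stands 42 mm in front of the bolt (towards the robot), its centre 23 mm above the motor foot; it turns with the keeper
- keeper_mid (a joint): angle of the middle keeper, a steel hex ring lying over the bolt head: 0 shut, 1.3 rad fully open, the tab going up and then back. Its hinge axis runs along the unit's y, 32 mm behind the bolt, 74 mm behind the tab and 6.5 mm above the motor foot. A spring shuts it: about 0.8 N at the tab when shut, 2 N at 0.9 rad; let go, it falls shut
- place_right (a point): the right bolt place as the robot sees it: on the top face of the motor foot, at the axis of the bolt there. The flat top of the bolt head stands 16 mm above this point and 8 mm above the keeper's ring round it; the hex head is 19 mm across flats. The places lie 75 mm apart along the unit's y
- tab_right (a point): centre of the upright red tab on the keeper of the right bolt: 16 mm wide along the unit's y, 9 mm thick, 22 mm high (11 mm above and below this point). Free on both sides; with the keeper shut it stands 42 mm in front of the bolt (towards the robot), its centre 23 mm above the motor foot; it turns with the keeper
- keeper_right (a joint): angle of the right keeper, a steel hex ring lying over the bolt head: 0 shut, 1.3 rad fully open, the tab going up and then back. Its hinge axis runs along the unit's y, 32 mm behind the bolt, 74 mm behind the tab and 6.5 mm above the motor foot. A spring shuts it: about 0.8 N at the tab when shut, 2 N at 0.9 rad; let go, it falls shut
- bolt_a: one of the three look-alike steel hex bolts; which of them sits at which place changes. Origin on the motor foot at the bolt's axis, the head's top 16 mm above. A tight bolt does not move; the loose one sinks up to 5 mm when its head is pushed (1 N to begin, 3 N at the bottom) and springs back on its rubber bush, standing as high as the others before and after
- bolt_b: one of the three look-alike steel hex bolts; which of them sits at which place changes. Origin on the motor foot at the bolt's axis, the head's top 16 mm above. A tight bolt does not move; the loose one sinks up to 5 mm when its head is pushed (1 N to begin, 3 N at the bottom) and springs back on its rubber bush, standing as high as the others before and after
- bolt_c: one of the three look-alike steel hex bolts; which of them sits at which place changes. Origin on the motor foot at the bolt's axis, the head's top 16 mm above. A tight bolt does not move; the loose one sinks up to 5 mm when its head is pushed (1 N to begin, 3 N at the bottom) and springs back on its rubber bush, standing as high as the others before and after
- polish_tin: bystander: round red polish tin, 68 mm across, 20 mm high; origin at the centre of its underside
- carved_bear: bystander: small bone bear, 35x85x51 mm; origin at the centre of its underside
- carved_fish: bystander: small bone fish, 16x88x30 mm; origin at the centre of its underside
- glue_bottle: bystander: white glue bottle with red nozzle, 34 mm across, 102 mm high; origin at the centre of its underside
- felt_wheel_1: bystander: small felt wheel, 26 mm across, 8 mm high; origin at the centre of its underside
- felt_wheel_3: bystander: small felt wheel, 23 mm across, 10 mm high; origin at the centre of its underside
- chuck_key: bystander: dark T-shaped chuck key, 44x65x10 mm; origin at the centre of its underside
- file_flat: bystander: needle file with blue handle, 14x200x14 mm; origin at the centre of its underside
- file_round: bystander: needle file with red handle, 14x200x14 mm; origin at the centre of its underside

How it is judged:
On the way, in this order (a step that is already met when the one before it is completed fails the run):
1. the pedal is pressed down to its stop (value of joint pedal above 0.195 rad), for 0.1 s.
2. the pedal is let up again (value of joint pedal below 0.05 rad), for 0.1 s.
3. the head of the left bolt is tapped with the fingers (((horizontal distance between bolt_a and place_left below 0.02 m and contact force between bolt_a and the fingers above 1.5 N) or (horizontal distance between bolt_b and place_left below 0.02 m and contact force between bolt_b and the fingers above 1.5 N) or (horizontal distance between bolt_c and place_left below 0.02 m and contact force between bolt_c and the fingers above 1.5 N))).
4. the head of the middle bolt is tapped with the fingers (((horizontal distance between bolt_a and place_mid below 0.02 m and contact force between bolt_a and the fingers above 1.5 N) or (horizontal distance between bolt_b and place_mid below 0.02 m and contact force between bolt_b and the fingers above 1.5 N) or (horizontal distance between bolt_c and place_mid below 0.02 m and contact force between bolt_c and the fingers above 1.5 N))).
5. the head of the right bolt is tapped with the fingers (((horizontal distance between bolt_a and place_right below 0.02 m and contact force between bolt_a and the fingers above 1.5 N) or (horizontal distance between bolt_b and place_right below 0.02 m and contact force between bolt_b and the fingers above 1.5 N) or (horizontal distance between bolt_c and place_right below 0.02 m and contact force between bolt_c and the fingers above 1.5 N))).
At the end, for the whole second after the job is handed in: the gripper holds the keeper of the loose bolt open by at least 0.7 rad (40 degrees), at rest, its fingers pressing on the keeper with more than 0.4 N; the other two keepers are less than 0.15 rad open and the pedal is up (less than 0.05 rad) (((horizontal distance between bolt_b and place_left below 0.02 m and value of joint keeper_left above 0.7 rad and contact force between keeper_left and the fingers above 0.4 N and value of joint each of keeper_mid, keeper_right below 0.15 rad) or (horizontal distance between bolt_b and place_mid below 0.02 m and value of joint keeper_mid above 0.7 rad and contact force between keeper_mid and the fingers above 0.4 N and value of joint each of keeper_left, keeper_right below 0.15 rad) or (horizontal distance between bolt_b and place_right below 0.02 m and value of joint keeper_right above 0.7 rad and contact force between keeper_right and the fingers above 0.4 N and value of joint each of keeper_left, keeper_mid below 0.15 rad)) and value of joint pedal below 0.05 rad and velocity of joint keeper_left between -0.15 and 0.15 rad/s and velocity of joint keeper_mid between -0.15 and 0.15 rad/s and velocity of joint keeper_right between -0.15 and 0.15 rad/s); the arm keeps its last pose, push and grip.
It fails at once if the keeper of a tight bolt is lifted by more than 0.3 rad ((not (horizontal distance between bolt_b and place_left below 0.02 m) and value of joint keeper_left above 0.3 rad) or (not (horizontal distance between bolt_b and place_mid below 0.02 m) and value of joint keeper_mid above 0.3 rad) or (not (horizontal distance between bolt_b and place_right below 0.02 m) and value of joint keeper_right above 0.3 rad)).
It fails at once if a bystander is shifted by more than 3 cm (distance of any of polish_tin, carved_bear, carved_fish, glue_bottle, felt_wheel_1, felt_wheel_3, chuck_key, file_flat, file_round from where it was at the start of the episode above 0.03 m).
It also fails if it takes over 61 s, if anything falls off the work surface, if the arm or the gripper's body presses on something with over 40 N, if the wrist force passes 120 N, or if a joint passes its speed limit or range.

## Working session

There is one attempt and no reset: what is moved stays moved. The work goes in short steps, Python scripts to look and compute and a tool call to move; the robot and the scene stay as the last step left them, time stands still between calls to the robot, and variables do not carry over. Pictures are saved under pics/ and viewed, at most 10 in all, crops included, and the job is handed in when it is done.

Besides the shell and the picture viewer there is one more tool, called after "Request:" as name(argument=value, ...) on one line, values as JSON. play_rows: Moves the arm, as the interface text tells. Its arguments: {"type":"object","properties":{"increments":{"type":"string"},"force":{"type":"number"}},"required":["increments"]}

```bash
mkdir -p pics; cat > h.py <<'E'
import numpy as np, cv2
from scipy.spatial.transform import Rotation as R
from plant import robot
def totool(p):
    s=robot.read_state(); return R.from_rotvec(s["orientation"]).inv().apply(np.array(p)-s["tool_pos"])*1000
E
python3 - <<'E'
from h import *
for c in("scene","top"):
    cv2.imwrite(f"pics/{c}0.png",robot.read_camera(c))
    for n in ["pedal_tread","place_left","place_mid","place_right","tab_left","tab_mid","tab_right","spindle_unit"]:
        print(c,n,[(np.round(d["centre"],4).tolist(),round(d["conf"],2)) for d in robot.landmark_of(c,n)[:3]])
s=robot.read_state();print(s["t"],s["tool_pos"],R.from_rotvec(s["orientation"]).as_matrix().round(3),s["opening"])
E
```

```text
scene pedal_tread [([0.4987, -0.1539, 0.0509], 0.64), ([0.5103, -0.3054, 0.0551], 0.59)]
scene place_left [([0.5483, -0.0852, 0.0247], 0.84)]
scene place_mid [([0.5373, -0.1573, 0.0236], 0.91), ([0.5549, -0.0816, 0.0243], 0.29)]
scene place_right [([0.5281, -0.2311, 0.0272], 0.65)]
scene tab_left [([0.5041, -0.0764, 0.048], 0.62), ([0.501, 0.0754, 0.0007], 0.5), ([0.5676, -0.1863, 0.0026], 0.2)]
scene tab_mid [([0.4958, -0.1523, 0.0503], 0.5)]
scene tab_right []
scene spindle_unit [([0.5688, -0.1857, 0.0023], 0.69)]
top pedal_tread [([0.5066, -0.3072, 0.0559], 0.81)]
top place_left [([0.5518, -0.0815, 0.0312], 0.61)]
top place_mid [([0.533, -0.1569, 0.023], 0.79), ([0.4226, -0.0286, 0.0021], 0.3)]
top place_right [([0.5233, -0.2294, 0.0263], 0.8), ([0.5357, -0.159, 0.0257], 0.6), ([0.4984, -0.1514, 0.0495], 0.15)]
top tab_left [([0.5773, -0.1911, -0.0002], 0.22)]
top tab_mid [([0.4956, -0.1526, 0.0507], 0.6)]
top tab_right [([0.4868, -0.2252, 0.0487], 0.75), ([0.5728, -0.1872, 0.0018], 0.71)]
top spindle_unit [([0.5784, -0.1866, 0.0036], 0.66)]
0.9 [ 0.14194349 -0.58297825  0.2186533 ] [[ 0.972  0.237  0.   ]
 [ 0.237 -0.972 -0.   ]
 [-0.     0.    -1.   ]] 0.09272279770655123
```

View pics/scene0.png

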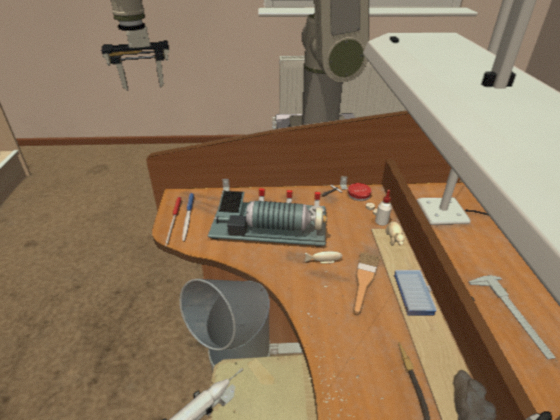

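View pics/top0.png

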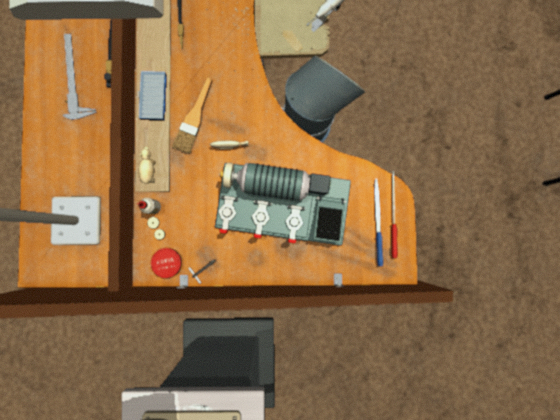

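The top view shows the three red tabs at about (224,233), (257,238) and (291,241), with the pedal at (328,222). The unit is turned slightly clockwise. The networks' points agree with this, so I'll fit a rigid model to them.

```bash
cat > fit.py <<'E'
from h import *
from scipy.optimize import least_squares
off={"place_left":(0,.075,0),"place_mid":(0,0,0),"place_right":(0,-.075,0),"tab_left":(-.042,.075,.023),"tab_mid":(-.042,0,.023),"tab_right":(-.042,-.075,.023)}
def fit(cams,x0=(.535,-.157,.025,-.16),prt=True):
    obs=[]
    P=lambda x,o: np.array(x[:3])+R.from_euler("z",x[3]).apply(o)
    for c in cams:
        for n,o in off.items():
            for d in robot.landmark_of(c,n):
                if d["conf"]>.25 and np.linalg.norm(d["centre"]-P(x0,o))<.02: obs.append((n,o,np.array(d["centre"])))
    f=least_squares(lambda x:np.concatenate([(P(x,o)-p)for n,o,p in obs]),x0,loss="soft_l1",f_scale=.004)
    if prt:
        print(f.x.round(4))
        for n,o,p in obs: print(n,((P(f.x,o)-p)*1000).round(1))
    return f.x
E
python3 - <<'E'
from fit import *
for c in("scene","top"): robot.read_camera(c)
x=fit(["scene","top"])
pt=np.mean([[.5103,-.3054,.0551],[.5066,-.3072,.0559]],0)
print("pedal in unit",R.from_euler("z",-x[3]).apply(pt-x[:3]), "tool",totool(pt),robot.read_state()["t"])
E
```

```text
[ 0.5373 -0.1581  0.0253 -0.1555]
place_left [-2.   0.3  1.1]
place_mid [0.7 2.2 0.3]
place_right [-0.8  0.   2.3]
tab_left [1.1 2.6 0.2]
tab_mid [-1.6  0.4 -0.9]
tab_right [ 3.  -0.2 -1.7]
place_left [ 0.5 -1.8 -1.5]
place_mid [ 2.8 -3.3  0.7]
place_right [ 1.   0.4 -5. ]
tab_left [-1.  -4.4  2. ]
tab_mid [-0.1  1.3  0.2]
tab_right [-4.   0.8  0.7]
pedal in unit [-0.00558434 -0.15089547  0.03019501] tool [ 421.56373293 -182.11300066  163.13393734] 1.6
```

Request:
play_rows(increments="0 0 -35 0 -0.2; 0 0 -70 0 -0.2; 0 0 -70 8 0.2; 0 0 -70 16 0.6; 0 0 -70 23 1")

```text
t: 2.1
tool_pos: [0.1419, -0.5832, 0.2891]
orientation: [3.13, -0.264, 0.0]
force: [0.3, 0.6, -0.0]
opening: 0.0574
gripper_force: 0.0
```

Request:
play_rows(increments="32 -33 0 0 1; 64 -66 0 0 1; 95 -100 0 0 1; 127 -133 0 0 1; 158 -166 0 0 1; 190 -199 0 0 1; 222 -233 0 0 1; 254 -266 0 0 1; 285 -299 0 0 1; 317 -332 0 0 1; 317 -332 0 0 1; 317 -332 40 0 1; 317 -332 80 0 1; 317 -332 120 0 1; 317 -332 160 0 1; 317 -332 190 0 1; 317 -332 200 0 1; 317 -332 200 0 1")

```text
t: 3.9
tool_pos: [0.5072, -0.3063, 0.0871]
orientation: [-3.13, 0.256, 0.005]
force: [-0.4, 0.2, 0.1]
opening: 0.0002
gripper_force: 0.0
```

```bash
python3 - <<'E'
from h import *
cv2.imwrite("pics/w1.png",robot.read_camera("wrist"))
s=robot.read_state();print(s["t"],s["tool_pos"],s["opening"])
for n in ["pedal_tread","place_left","place_mid","place_right","tab_mid"]:
    for c in ["wrist"]: print(n,[(np.round(d["centre"],4).tolist(),round(d["conf"],2)) for d in robot.landmark_of(c,n)[:2]])
E
```

```text
3.95 [ 0.50845126 -0.3071075   0.08925895] 0.0006464606104725
pedal_tread [([0.5052, -0.3092, 0.0552], 0.81), ([0.5304, -0.2313, 0.0243], 0.49)]
place_left [([0.5479, -0.0847, 0.0277], 0.68)]
place_mid [([0.5367, -0.1571, 0.0272], 0.98), ([0.5077, -0.3085, 0.0572], 0.61)]
place_right [([0.5247, -0.233, 0.0289], 0.6)]
tab_mid [([0.4963, -0.1474, 0.0519], 0.91)]
```

View pics/w1.png

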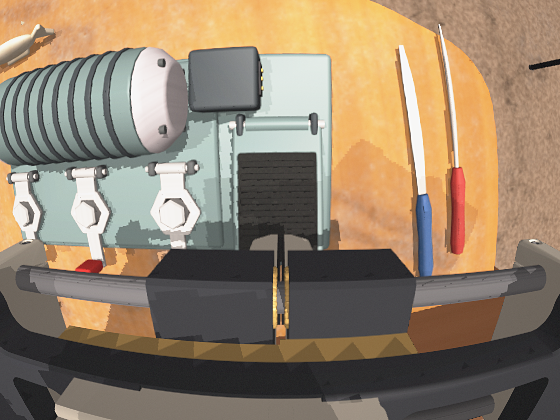

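Wrist view: the closed fingers are above the pedal tread (about (277,200)), and the three keepers are at (25,210), (90,208) and (175,208). Next I'll press the pedal.

Request:
play_rows(increments="0 0 20 0 1; 0 0 30 0 1; 0 0 36 0 1; 0 0 41 0 1; 0 0 45 0 1; 0 0 47 0 1; 0 0 47 0 1")

```text
t: 4.9
tool_pos: [0.5086, -0.307, 0.0423]
orientation: [3.131, -0.255, 0.0]
force: [-3.5, 2.0, 7.2]
opening: 0.0004
gripper_force: 3.3
```

Request:
play_rows(increments="0 0 2 0 1; 0 0 4 0 1; 0 0 5 0 1; 0 0 5 0 1")

```text
t: 5.3
tool_pos: [0.5085, -0.3071, 0.0378]
orientation: [3.131, -0.255, -0.0]
force: [-6.5, 2.1, 8.7]
opening: 0.0004
gripper_force: 4.4
```

Request:
play_rows(increments="0 0 1 0 1; 0 0 2 0 1; 0 0 3 0 1; 0 0 3 0 1")

```text
t: 5.7
tool_pos: [0.5086, -0.3072, 0.0372]
orientation: [3.13, -0.255, -0.0]
force: [-14.0, 7.7, 28.4]
opening: 0.0005
gripper_force: 13.7
```

Request:
play_rows(increments="0 0 -20 0 1; 0 0 -50 0 1; 0 0 -80 0 1; 0 0 -80 0 1; 0 -40 -80 0 1; 1 -80 -80 0 1; 2 -120 -80 0 1; 3 -160 -80 0 1; 3 -200 -80 0 1; 3 -227 -80 0 1; 3 -227 -65 0 1; 3 -227 -65 0 1; 3 -227 -65 0 1")

```text
t: 7.0
tool_pos: [0.5473, -0.0838, 0.0975]
orientation: [3.131, -0.256, -0.003]
force: [0.1, 1.0, 0.5]
opening: 0.0007
gripper_force: 0.0
```

```bash
python3 - <<'E'
from fit import *
cv2.imwrite("pics/w2.png",robot.read_camera("wrist")); robot.read_camera("top")
s=robot.read_state();print(s["t"],s["tool_pos"],s["force"])
x=fit(["wrist"]); 
P=lambda o:x[:3]+R.from_euler("z",x[3]).apply(o)
for k in(.075,0,-.075): print(P((0,k,.016)),totool(P((0,k,.016))))
E
```

```text
7.1 [ 0.54808117 -0.08431144  0.09856476] [ 1.20231069 -0.30577994  0.11214698]
[ 0.5362 -0.1582  0.0279 -0.1487]
place_left [1.5 2.3 3.2]
place_mid [-2.6 -2.  -2.1]
place_right [ 0.3  0.5 -4.4]
tab_right [ 0.5 -0.7  2.9]
[ 0.54732358 -0.08406918  0.04388626] [-0.99090385  0.61682626 55.03028224]
[ 0.53620946 -0.15824112  0.04388626] [ 0.10353581 75.6088405  55.03131779]
[ 0.52509533 -0.23241306  0.04388626] [  1.19797546 150.60085475  55.03235334]
```

View pics/w2.png

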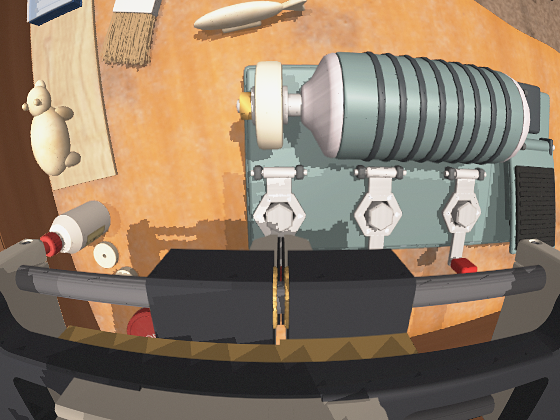

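Wrist view: the left bolt at (280,215) is right ahead of the fingertips, and the fit puts the tip about 1 mm off its axis. Descending to it.

Request:
play_rows(increments="-1 0 25 0 1; -1 0 45 0 1; -1 0 50 0 1; -1 0 53 0 1; -1 0 55 0 1; -1 0 56 0 1; -1 0 56 0 1")

```text
t: 8.1
tool_pos: [0.5479, -0.0831, 0.0434]
orientation: [3.131, -0.255, 0.002]
force: [1.1, 0.9, -0.7]
opening: 0.0008
gripper_force: 0.0
```

Request:
play_rows(increments="0 0 1 0 1; 0 0 2 0 1; 0 0 2 0 1")

```text
t: 8.4
tool_pos: [0.5477, -0.0831, 0.041]
orientation: [3.131, -0.255, 0.002]
force: [1.3, 0.5, 0.9]
opening: 0.001
gripper_force: 0.8
```

Request:
play_rows(increments="0 0 1 0 1; 0 0 2 0 1; 0 0 2 0 1")

```text
t: 8.7
tool_pos: [0.5476, -0.0831, 0.0388]
orientation: [3.131, -0.255, 0.001]
force: [1.9, -0.4, 3.5]
opening: 0.0007
gripper_force: 1.3
```

Request:
play_rows(increments="0 0 1 0 1; 0 0 2 0 1; 0 0 2 0 1")

```text
t: 9.0
tool_pos: [0.5476, -0.0831, 0.0372]
orientation: [3.131, -0.255, 0.001]
force: [-0.2, 0.3, 6.8]
opening: 0.0007
gripper_force: 3.3
```

Request:
play_rows(increments="0 0 1 0 1; 0 0 2 0 1; 0 0 2 0 1")

```text
t: 9.3
tool_pos: [0.5478, -0.0831, 0.037]
orientation: [3.131, -0.255, 0.001]
force: [-7.8, 2.4, 22.5]
opening: 0.0003
gripper_force: 11.1
```

Request:
play_rows(increments="0 0 -15 0 1; 0 0 -30 0 1; 0 25 -30 0 1; 0 50 -30 0 1; 1 75 -30 0 1; 1 75 -25 0 1; 1 75 -15 0 1; 1 75 -9 0 1; 1 75 -6 0 1; 1 75 -5 0 1; 1 75 -5 0 1")

```text
t: 10.4
tool_pos: [0.5356, -0.1562, 0.0421]
orientation: [3.131, -0.253, -0.003]
force: [-17.3, 4.3, 31.4]
opening: 0.0005
gripper_force: 15.9
```

Request:
play_rows(increments="0 0 1 0 1; 0 0 2 0 1; 0 0 2 0 1")

```text
t: 10.7
tool_pos: [0.5357, -0.1562, 0.0421]
orientation: [3.131, -0.253, -0.003]
force: [-25.3, 7.5, 48.7]
opening: 0.0008
gripper_force: 24.5
```

The middle bolt is hard at z = 0.042, so the left one, which sank 5 mm, is the loose bolt. The right one still has to be tapped.

Request:
play_rows(increments="0 0 -15 0 1; 0 0 -30 0 1; 0 25 -30 0 1; 0 50 -30 0 1; 1 75 -30 0 1; 1 75 -25 0 1; 1 75 -15 0 1; 1 75 -9 0 1; 1 75 -6 0 1; 1 75 -4 0 1; 1 75 -3 0 1; 1 75 -3 0 1")

```text
t: 11.9
tool_pos: [0.5242, -0.2297, 0.0422]
orientation: [-3.13, 0.253, 0.004]
force: [-13.6, 8.1, 22.5]
opening: 0.0007
gripper_force: 11.1
```

Request:
play_rows(increments="0 0 -30 0 1; 0 0 -70 0 1; -10 -30 -80 0 1; -20 -60 -80 0 0.5; -32 -90 -80 0 0; -42 -120 -80 0 0; -42 -147 -80 0 0; -42 -147 -70 0 0; -42 -147 -70 0 0; -42 -147 -70 0 0")

```text
t: 12.9
tool_pos: [0.5068, -0.0797, 0.11]
orientation: [3.131, -0.255, -0.002]
force: [1.0, -0.5, -0.1]
opening: 0.0461
gripper_force: 0.0
```

```bash
python3 - <<'E'
from fit import *
cv2.imwrite("pics/w3.png",robot.read_camera("wrist")); t=robot.read_camera("top"); robot.read_camera("scene")
cv2.imwrite("pics/t3.png",cv2.resize(t[130:290,140:360],None,fx=3,fy=3))
s=robot.read_state();print(s["t"],s["tool_pos"],s["force"],s["opening"])
for c in("wrist","scene","top"): print(c,[(np.round(d["centre"],4).tolist(),round(d["conf"],2)) for d in robot.landmark_of(c,"tab_left")[:3]])
x=fit(["wrist","scene"])
p=x[:3]+R.from_euler("z",x[3]).apply((-.042,.075,.023)); print(p,totool(p))
E
```

```text
13.05 [ 0.50734138 -0.08026316  0.11074337] [0.3255586  0.49644973 0.26296761] 0.04622233302219112
wrist [([0.5082, -0.0795, 0.0472], 0.7)]
scene [([0.5041, -0.0776, 0.0508], 0.67), ([0.5484, -0.0824, 0.0257], 0.33), ([0.4825, -0.2257, 0.0485], 0.18)]
top []
[ 0.5371 -0.1585  0.0264 -0.1658]
place_left [-1.1  4.1  0.6]
place_mid [-2.3 -1.6 -1. ]
place_right [-1.   0.7 -2.8]
tab_left [-0.1  1.9  2.2]
tab_right [ 1.7  0.1 -0.8]
place_left [-0.6 -1.1 -0.4]
place_mid [ 0.6 -3.4  5.1]
tab_left [ 4.   0.  -1.4]
tab_mid [-1.6  0.4 -1.1]
tab_right [ 1.2 -0.7  1.1]
[ 0.50808814 -0.07758326  0.04941258] [ 0.49367564 -1.99629025 61.22234714]
```

View pics/w3.png

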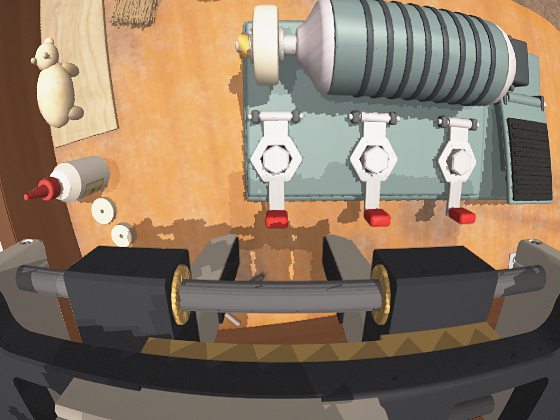

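Wrist view: the red tab (277,217) lies centred between the open fingers (tips at about 233 and 327). Descending and gripping it.

Request:
play_rows(increments="0 -1 30 0 0; 0 -1 55 0 0; 0 -1 70 0 0; 0 -1 77 0 0; 0 -1 77 0 0.5; 0 -1 77 0 1; 0 -1 77 0 1; 0 -1 77 0 1; 0 -1 77 0 1; 0 -1 77 0 1", force=15)

```text
t: 14.8
tool_pos: [0.5085, -0.0772, 0.0346]
orientation: [-3.129, 0.255, -0.003]
force: [1.0, 8.3, 2.1]
opening: 0.0161
gripper_force: 15.0
```

Request:
play_rows(increments="0 -1 0 0 1; 2 -1 -7 0 1; 4 -1 -11 0 1; 6 -1 -14 0 1; 8 -1 -18 0 1; 10 -1 -21 0 1; 12 -1 -24 0 1; 14 -1 -27 0 1; 14 -1 -27 0 1; 14 -1 -27 0 1")

```text
t: 15.8
tool_pos: [0.5208, -0.079, 0.0607]
orientation: [-3.13, 0.255, 0.003]
force: [-2.0, 6.1, 0.9]
opening: 0.0159
gripper_force: 15.0
```

Request:
play_rows(increments="2 0 -3 0 1; 5 -1 -6 0 1; 8 -1 -9 0 1; 11 -1 -11 0 1; 14 -1 -14 0 1; 17 -1 -16 0 1; 20 -1 -18 0 1; 23 -1 -20 0 1; 27 -1 -22 0 1; 30 -1 -23 0 1; 34 -1 -25 0 1; 34 -1 -25 0 1; 34 -1 -25 0 1")

```text
t: 17.1
tool_pos: [0.5553, -0.0842, 0.0857]
orientation: [-3.131, 0.255, -0.0]
force: [-2.2, 3.6, 1.0]
opening: 0.0159
gripper_force: 15.0
```

```bash
python3 - <<'E'
from h import *
cv2.imwrite("pics/w4.png",robot.read_camera("wrist"))
t=robot.read_camera("scene"); cv2.imwrite("pics/s4.png",cv2.resize(t[160:270,190:400],None,fx=3.5,fy=3.5))
s=robot.read_state();print(s["t"],s["tool_pos"],s["force"],s["opening"],s["gripper_force"])
for c in("wrist","scene"): print(c,[(np.round(d["centre"],4).tolist(),round(d["conf"],2)) for d in robot.landmark_of(c,"tab_left")[:3]])
print(robot.landmark_of("wrist","pedal_tread")[:1])
E
```

```text
17.2 [ 0.55520372 -0.08420411  0.08570392] [-1.02515893  4.30021256  0.49944626] 0.01552702614852737 14.993525594472885
wrist [([0.5436, -0.085, 0.0262], 0.65), ([0.5498, -0.0871, 0.0993], 0.63)]
scene [([0.5458, -0.0836, 0.0989], 0.71), ([0.5086, -0.3051, 0.0537], 0.56), ([0.5383, -0.1577, 0.0231], 0.29)]
[{'centre': [0.5111, -0.3087, 0.0536], 'conf': 0.61}]
```

View pics/w4.png

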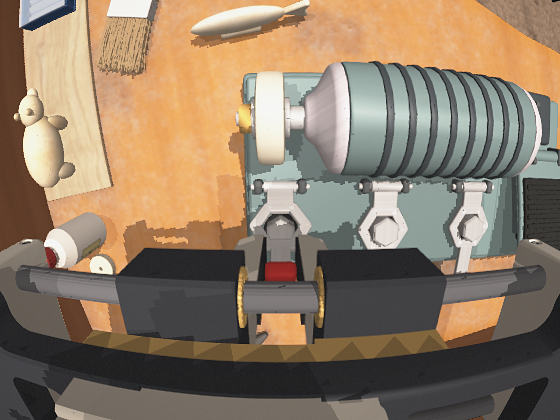

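View pics/s4.png

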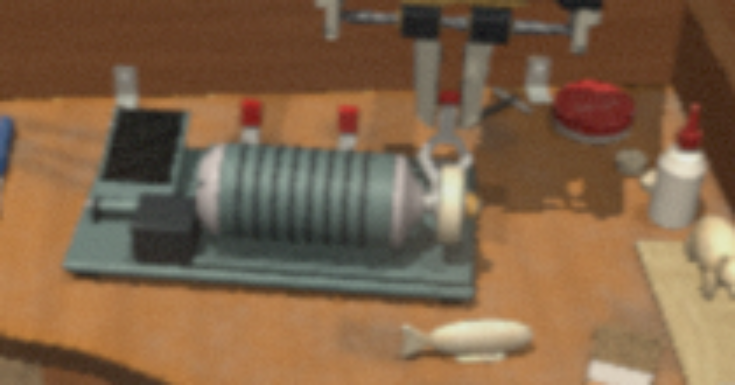

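Both views show the left keeper raised, with its tab held between the fingers: (282,270) in the wrist view and (450,98) in the scene crop. It is open about 0.85–0.9 rad. The other two keepers are shut and the pedal is up.

```bash
python3 -c "
from plant import robot
print(robot.close_job())"
```

```text
the job is handed in; nothing more can be done
None
```

I pressed the pedal to its stop and let it up, then tapped the three bolts from left to right: the left one is loose (it sank 5 mm; the other two did not move), and the job is handed in with its keeper held open about 0.85 rad (49°), the other two keepers shut; no verdict was returned.

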